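# Slide the loaded parts tray home in its dock

## Robot

A 6-joint arm with a two-finger parallel gripper is mounted at the origin on the work surface; the furniture and walls round the work are solid. World frame = base frame: x ahead of the robot, y to its left, z up, the work surface at z = 0. Lengths are in m, angles in rad, forces in N, time in s.
With the tool pointing down it reaches from about 0.4 to 0.825 m from the base axis. Payload 7 kg.
Tool frame: the origin (TCP) lies at the centre of the arm's flange, where the gripper is bolted on; the fingertips stand 178 mm ahead of it and the grasp point (between the pads) lies 159 mm ahead of it; z points along the fingers, y is the direction in which the jaws open and shut (so a half turn about z gives the same grasp; the last joint's range is limited). The gripper opens to 88 mm and grips with 3 to 60 N. Pads are 19 mm wide; open, the fingers measure 130 mm over their backs; the gripper's body (78 mm by 193 mm) begins 47 mm behind the grasp point.
Start: joints at [1.49, 0.359, 0.012, 0, -1.224, -0.288], TCP at [0.243, 0.63, 0.405] pointing down, gripper open.
Joint ranges: [-3.07, 3.07], [-1.43, 2.12], [-1.02, 1.25], [-3.03, 1.67], [-3.05, -0], [-3.03, 3.03]. Speed limits (rad/s): [2.39, 2.39, 3.01, 3.14, 3.14, 3.14].

## Interface

Orientations are given as [roll, pitch, yaw] about the fixed x, y, z axes, in that order (R = Rz(yaw) Ry(pitch) Rx(roll)).
In Python, from station import * gives the robot as it stands.
- The arm moves only by the tool send_rows, never from a script. Its argument "motion" is a list of rows, each an object with "offset": the shift along the tool's x, y, z in cm, a list of three; "turn": the turn about the tool's z in degrees. In form: [{"offset": [x, y, z], "turn": turn}, ...]. A call has 1 to 8 rows; each row is the pose to reach, as a shift and turn from the pose commanded when the call began, along the tool's axes at that moment; what a row does not reach only later rows make up. A row lasts 1/10 s, in which the tool goes at most 50 mm and 8.59 degrees, less where a joint would pass 70% of its speed; a pose out of reach is approached as far as the arm can. A call with a gripper value outside its range is refused whole. "hand" is the opening, from -1 (shut) to 1 (fully open), set as the call begins (left out, the last holds). The fingers move at their own pace and stop on an object; "squeeze" is the grip in N (left out, the last holds). Time passes only in rows, so rows that repeat a pose let the fingers close. It gives the time, the measured TCP pose, the force and the opening at its end, in the units of the state.
- get_state(): the state, without advancing time (a new reading comes with each control period).
- grab_frame(name): name is "scene" or "top"; returns a dict with "frame" (400x640x3 uint8, blue, green, red), "range_z" (400x640 float32, m along the optical axis (not along the pixel's ray), 0 where there is no reading), "vertical_fov" (degrees; the focal length in pixels is half the picture's height over the tangent of half this angle, whatever the lens; pixels are square), "cx", "cy" (the principal point, pixels), "cam_to_world" (4x4, takes a point from camera to world coordinates). Camera axes: x right, y up, looking along -z (the intrinsics and any distortion apply to the point x, -y, -z); pixel columns grow to the right and rows downward; lengths in m; the calibration is good to about 2 mm. A picture is of the moment at which its call begins.
- job_done(): hands the job in, once; it reports no verdict.
The state is a dict: "t": time; "q": joint angles; "qd": joint speeds; "joint_efforts": joint torques, N m; "eef_pos": TCP position; "ee_rot": TCP orientation; "force": force on the tool from outside, world axes, zero at the start; "moment": the same for the moment, N m; "width": finger opening in m.
Only numpy, scipy, OpenCV 4.12 (cv2) and the standard library are available. Lean on these libraries where they do the work, as an engineer would, in place of code of your own. Each camera call takes 0.05 s, during which the arm holds its last target. There are 200 camera calls.

## Task

Pick up the grey parts tray by its orange handle and slide it, with its two jars still standing in it, lengthwise into the blue slotted dock so that its long rims run under both side lips. The hood leaves no room for a hand on the handle, so let go part-way and push the tray gently on by its near end until it comes up against the hidden depth stop and holds the stop's red button pressed in. Do not shove the dock along the table, and leave the mug, the tape measure and the black case alone.

Things in the scene. Friction and masses are not known exactly. Their poses are not given: they have to be found in the camera images.
- tray_handle (a point): centre of the tray's orange handle bar: 48 mm long (tray's x), 14 thick (y), 20 high, on two posts. Tray: grey open box 190 mm long (x), 110 wide (y), walls 30 high; underside 92 mm below this point, rim 62 below; z up; alike at both ends, either may lead. 0.18 to 0.36 kg plus two jars; balances within 10 mm of the handle. Starts on the table.
- dock: blue dock, loose, about 3 kg: slides on the table if pushed with over about 14 to 22 N. Origin on the table, on its mid-line; x = slide-in direction (away from the robot), z up. Floor plate 8 mm thick, 134 wide, x from -115 to +125 mm. Under the hood a stop block, clamped differently every time: a tray against it has its centre at x between -25 and +5 mm, and so near end between -120 and -90.
- dock_mouth (a point): where the side walls and lips begin, on the mid-line on the floor plate (8 mm over the table, dock x = -60 mm); axes as the dock's. Walls 114 mm apart (2 mm of play each side of the tray), running to dock x = +125; on top of each a lip reaching 10 mm inwards, underside 44 mm over the table (tray rim at 38). The mouth flares from x = -88 mm on, to about 130 mm wide, and the lips' noses turn up.
- dock_hood (a point): middle of the hood's near edge, at its underside: 121 mm over the table (top 127), dock x = -40 mm. The hood covers all from there to dock x = +125 mm, 134 mm wide, on posts above the side walls. The handle (top 110 mm over the table when the tray stands in the dock) passes under it; a gripper holding the handle does not.
- stop_button (a joint): sprung red button in the stop block's face, 22 mm over the table: 0 = out (tray not there), about 0.005 m = pressed in, tray against the block. Takes under 1 N; the tray's friction on the floor plate (about 2 to 6 N) then holds it in.
- jar_3_center (a point): centre of a blue jar with a white lid, 51 mm across, 61 mm high, standing loose in the tray 57 mm from its middle; z up
- jar_1_center (a point): centre of a cream jar with a black lid, 43 mm across, 66 mm high, standing loose in the tray 57 mm from its middle, at the other end; z up
- mug_1_center (a point): centre of a white mug, 82 x 114 x 91 mm, bystander
- tape_measure_center (a point): centre of a yellow tape measure, 66 x 74 x 36 mm, bystander
- gauge_case_center (a point): centre of a black case, 74 x 112 x 46 mm, bystander, in the white packing tray on the table (rim 55 mm high, corner nearest the robot's left at about x 0.48, y 0.22 m)
Mind the look-alikes: they are no part of the job. Of the things that look like the part that bears tray_handle, the larger one is meant.

How it is judged:
By the outcome, as a careful person would: the job done as asked, in the order asked, and still so for the second after the job is handed in, with the robot touching nothing.
It also fails if it takes over 69 s, if anything falls off the work surface, if the arm or the gripper's body presses on something with over 40 N, if the wrist force passes 120 N, or if a joint passes its speed limit or range.

## Working session

There is one attempt and no reset: what is moved stays moved. The work goes in short steps, Python scripts to look and compute and a tool call to move; the robot and the scene stay as the last step left them, time stands still between calls to the robot, and variables do not carry over. Pictures are saved under pics/ and viewed, about 8 in all and at most 12, crops included, and the job is handed in when it is done.

Besides the shell and the picture viewer there is one more tool, called after "Request:" as name(argument=value, ...), one argument or row to a line, values as JSON. send_rows: Moves the arm, as the interface text tells. Its arguments: {"type":"object","properties":{"motion":{"type":"array"},"hand":{"type":"number"},"squeeze":{"type":"number"}},"required":["motion"]}

```bash
mkdir -p pics
cat > h.py <<'E'
import numpy as np, cv2
from station import *
def K(f):
    fl=f["frame"].shape[0]/2/np.tan(np.radians(f["vertical_fov"])/2); return fl,f["cx"],f["cy"]
def cloud(f):
    fl,cx,cy=K(f); z=f["range_z"]; v,u=np.mgrid[:z.shape[0],:z.shape[1]]
    p=np.stack([(u-cx)/fl*z,-(v-cy)/fl*z,-z,np.ones_like(z)],-1)
    w=p@np.array(f["cam_to_world"]).T; w=w[...,:3]; w[z<=0]=np.nan; return w
def ray(f,u,v,h):
    fl,cx,cy=K(f); M=np.array(f["cam_to_world"]); d=M[:3,:3]@np.array([(u-cx)/fl,-(v-cy)/fl,-1]); o=M[:3,3]
    return o+d*(h-o[2])/d[2]
def save(f,n): cv2.imwrite("pics/"+n,f["frame"])
E
python3 - <<'E'
from h import *
import pickle
for n in("scene","top"):
    f=grab_frame(n); save(f,n+"0.png"); pickle.dump(f,open(n+"0.pkl","wb"))
    print(n,{k:v for k,v in f.items() if k not in("frame","range_z")})
print(get_state())
E
```

```text
scene {'vertical_fov': 45.709153359696025, 'cx': 318.7715144690604, 'cy': 195.1695007287828, 'cam_to_world': array([[ 0.71007901,  0.49910456, -0.49667136, -0.22687789],
       [-0.70403185,  0.49197523, -0.51215186, -0.75252705],
       [-0.01126732,  0.71334074,  0.70072679,  1.22515122],
       [ 0.        ,  0.        ,  0.        ,  1.        ]])}
top {'vertical_fov': 50.491151469381535, 'cx': 316.42477666508404, 'cy': 205.3813146607094, 'cam_to_world': array([[ 0.00312204,  0.99451207, -0.1045753 ,  0.44661359],
       [-0.99996738,  0.00232584, -0.00773468,  0.07889107],
       [-0.00744901,  0.10459604,  0.99448689,  1.37601429],
       [ 0.        ,  0.        ,  0.        ,  1.        ]])}
{'t': 0.1, 'q': array([ 1.49010332e+00,  3.59323259e-01,  1.11312280e-02, -3.17209013e-04,
       -1.22410580e+00, -2.88086931e-01]), 'qd': array([-4.37649167e-05, -2.38877056e-03,  8.00950340e-04,  2.05205168e-03,
        1.20953362e-04,  8.68107849e-04]), 'joint_efforts': array([-9.48282577e-04, -5.84162843e+01,  2.93753046e+01,  7.01555818e+00,
        1.01551219e-02, -5.43143301e-05]), 'eef_pos': array([0.24326866, 0.6294454 , 0.40380106]), 'ee_rot': array([ 3.14006830e+00, -1.40723544e-04, -3.68887840e-01]), 'force': array([ 0.40543194,  0.20658229, -0.45294014]), 'moment': array([ 0.00054141, -0.02023026,  0.04167426]), 'width': 0.08746718173247055}
```

View pics/scene0.png

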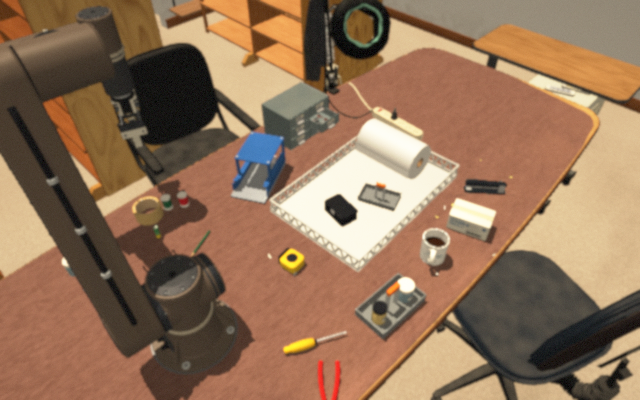

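View pics/top0.png

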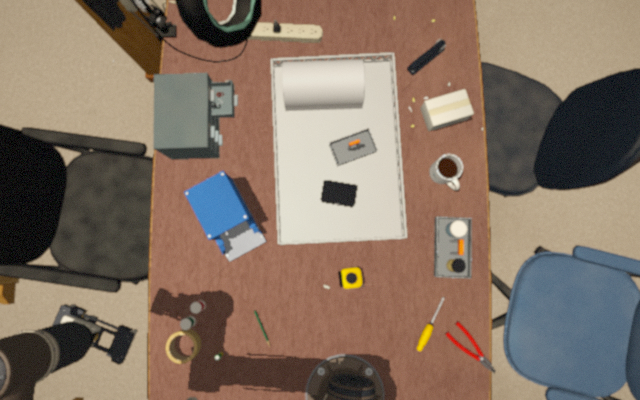

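Candidates for the tray: the grey tray with jars at top (453,247) / scene (391,305), and a smaller grey tray with an orange bar at top (353,146) / scene (380,195) in the packing tray. The larger one with the white and black lidded jars is meant. The dock is at top (225,215), with its mouth towards (243,242).

```bash
cat > m.py <<'E'
from h import *
import pickle
ims=[]
for n,bt,bd in(("top",(425,205,485,290),(170,160,280,270)),("scene",(345,265,435,345),(220,125,300,210))):
    f=pickle.load(open(n+"0.pkl","rb")); w=cloud(f); hsv=cv2.cvtColor(f["frame"],cv2.COLOR_BGR2HSV)
    def box(b):
        m=np.zeros(hsv.shape[:2],bool); m[b[1]:b[3],b[0]:b[2]]=1; return m
    o=cv2.inRange(hsv,(4,150,120),(18,255,255)).astype(bool)&box(bt)
    p=w[o]; print(n,"orange",o.sum(),np.nanmedian(p,0),np.nanpercentile(p[:,2],[5,95]), "px",np.argwhere(o).mean(0)[::-1])
    z=w[...,2]
    def rect(m,l):
        q=w[m][:,:2]; q=q[np.isfinite(q).all(1)]
        r=cv2.minAreaRect((q*1000).astype(np.float32)); print(n,l,m.sum(),r, np.nanmedian(w[m],0))
    rect(box(bt)&(z>0.02)&(z<0.045),"trayrim"); rect(box(bt)&(z>0.056),"jars+handle")
    b=cv2.inRange(hsv,(100,120,60),(125,255,255)).astype(bool)&box(bd)
    rect(b&(z>0.118)&(z<0.135),"hood"); rect(b&(z>0.03)&(z<0.06),"lips"); rect(box(bd)&~b&(z>0.004)&(z<0.014),"floor")
    for b,sc in((bt,6),(bd,5)):
        ims.append(cv2.resize(f["frame"][b[1]:b[3],b[0]:b[2]],(390,290),interpolation=2))
cv2.imwrite("pics/crop1.png",np.vstack([np.hstack(ims[:2]),np.hstack(ims[2:])]))
E
python3 m.py
```

```text
top orange 84 [ 0.456823   -0.34035371  0.10147464] [0.09262034 0.10661409] px [460.35714286 246.70238095]
top trayrim 459 ((457.3612976074219, -343.5155029296875), (113.7623062133789, 189.769287109375), 87.75933837890625) [ 0.45400893 -0.33477418  0.02968343]
top jars+handle 496 ((459.0712890625, -347.5837707519531), (50.460697174072266, 155.95240783691406), 89.53350830078125) [ 0.47176053 -0.34281998  0.06871499]
top hood 2323 ((579.7455444335938, 385.8343200683594), (164.23236083984375, 131.97564697265625), 29.168033599853516) [0.57823532 0.38536363 0.12820234]
top lips 256 ((555.4439086914062, 372.01434326171875), (193.50535583496094, 130.1910858154297), 28.42566680908203) [0.53338351 0.3359375  0.04954909]
top floor 2082 ((562.824462890625, 390.3485107421875), (356.9387512207031, 360.5074157714844), 0.47065964341163635) [0.49386914 0.33984636 0.00648226]
scene orange 199 [ 0.45655788 -0.3521122   0.00139584] [-0.00718799  0.10225592] px [408.22613065 311.36180905]
scene trayrim 572 ((455.76446533203125, -289.61285400390625), (220.8043975830078, 194.16531372070312), 88.12145233154297) [ 0.4433075  -0.35414334  0.0277106 ]
scene jars+handle 531 ((457.1549377441406, -346.36865234375), (50.12007141113281, 162.78759765625), 85.73774719238281) [ 0.45195911 -0.347979    0.06709598]
scene hood 915 ((576.322021484375, 385.59100341796875), (175.23873901367188, 128.86944580078125), 28.972787857055664) [0.57240247 0.384312   0.12537181]
scene lips 274 ((609.5171508789062, 402.0514831542969), (323.00555419921875, 130.00242614746094), 28.750993728637695) [0.54068946 0.34182761 0.04667009]
scene floor 991 ((580.26904296875, 413.9395751953125), (465.5668029785156, 314.6906433105469), 46.90671157836914) [0.51472236 0.35694212 0.00716368]
```

View pics/crop1.png

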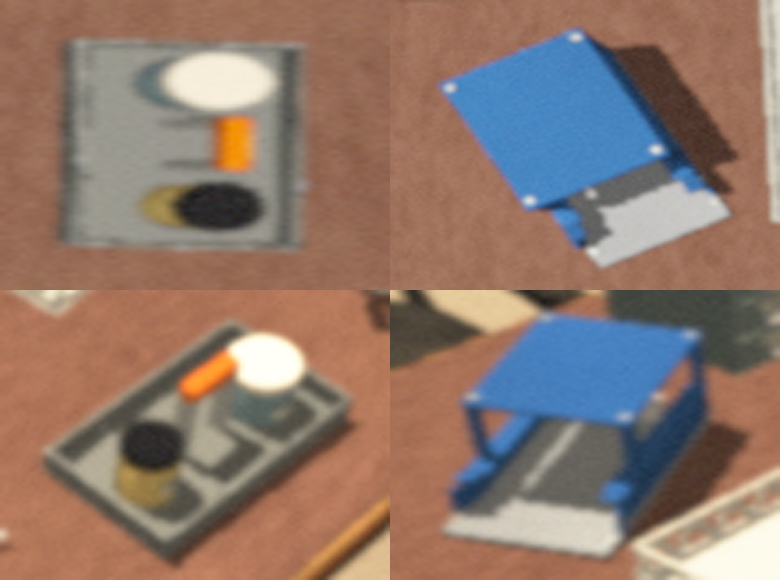

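The crop shows the big tray with the orange bar (top view, at about (460,247)) and both jars. The dock opens towards the robot, with its hood over the far part. Measured sizes (190x114, 164x132) match those given. The tray handle is at about (0.457,-0.341,0.10) with yaw about -1°. The dock yaw is about 29° and its origin is at about (0.541,0.365).

```bash
cat >> h.py <<'E'
from scipy.spatial.transform import Rotation as Ro
def plan(p,yawdeg,off=0):
    s=get_state(); R=Ro.from_euler("xyz",s["ee_rot"]).as_matrix(); d=R.T@(np.array(p)-s["eef_pos"])*100
    t=(np.degrees(s["ee_rot"][2])-yawdeg+180)%360-180
    print("t",s["t"],"pos",s["eef_pos"].round(4),"rot",np.degrees(s["ee_rot"]).round(2),"F",s["force"].round(1),"w",round(s["width"],4)); print("offset cm",d.round(2),"turn",round(t,1))
E
python3 -c "
from h import *
plan((.56,.1,.40),-1); plan((.457,-.341,.36),-1)"
```

```text
t 0.1 pos [0.2433 0.6294 0.4038] rot [ 1.7991e+02 -1.0000e-02 -2.1140e+01] F [ 0.4  0.2 -0.5] w 0.0875
offset cm [48.63 37.96  0.44] turn -20.1
t 0.1 pos [0.2433 0.6294 0.4038] rot [ 1.7991e+02 -1.0000e-02 -2.1140e+01] F [ 0.4  0.2 -0.5] w 0.0875
offset cm [54.93 82.8   4.51] turn -20.1
```

Request:
send_rows(
  motion=[
    {"offset": [48.6,38,0.4],"turn": -20},
    {"offset": [48.6,38,0.4],"turn": -20},
    {"offset": [48.6,38,0.4],"turn": -20},
    {"offset": [48.6,38,0.4],"turn": -20},
    {"offset": [48.6,38,0.4],"turn": -20},
    {"offset": [48.6,38,0.4],"turn": -20},
    {"offset": [48.6,38,0.4],"turn": -20},
    {"offset": [48.6,38,0.4],"turn": -20},
  ],
  hand=1,
)

```text
t: 0.9
eef_pos: [0.4489, 0.2842, 0.402]
ee_rot: [-3.141, 0.0, -0.019]
force: [1.8, 0.4, -0.1]
width: 0.0874
```

```bash
python3 -c "
from h import *
print(get_state()['q'])
plan((.54,.1,.40),-1); plan((.457,-.341,.36),-1)"
```

```text
[ 9.33748532e-01  1.23899985e-01 -3.07321078e-01 -1.39989288e-04
 -1.13954391e+00  6.17776394e-01]
t 0.9 pos [0.4489 0.2842 0.402 ] rot [-179.99    0.     -1.11] F [ 1.8  0.4 -0.1] w 0.0874
offset cm [ 9.46 18.24  0.2 ] turn -0.1
t 0.9 pos [0.4489 0.2842 0.402 ] rot [-179.99    0.     -1.11] F [ 1.8  0.4 -0.1] w 0.0874
offset cm [ 2.02 62.5   4.2 ] turn -0.1
```

Request:
send_rows(
  motion=[
    {"offset": [4,31,1],"turn": 0},
    {"offset": [4,31,1],"turn": 0},
    {"offset": [4,31,1],"turn": 0},
    {"offset": [4,31,1],"turn": 0},
    {"offset": [4,31,1],"turn": 0},
    {"offset": [4,31,1],"turn": 0},
    {"offset": [4,31,1],"turn": 0},
    {"offset": [2,40,2],"turn": 0},
  ],
)

```text
t: 1.7
eef_pos: [0.4717, -0.0729, 0.3869]
ee_rot: [-3.141, -0.002, -0.019]
force: [0.2, -0.6, -0.3]
width: 0.0877
```

```bash
python3 -c "
from h import *
plan((.457,-.341,.36),-1)"
```

```text
t 1.7 pos [ 0.4717 -0.0729  0.3869] rot [-1.7999e+02 -9.0000e-02 -1.0800e+00] F [ 0.2 -0.6 -0.3] w 0.0877
offset cm [-0.97 26.83  2.69] turn -0.1
```

Request:
send_rows(
  motion=[
    {"offset": [-1,26,2.5],"turn": 0},
    {"offset": [-1,26,2.5],"turn": 0},
    {"offset": [-1,26,2.5],"turn": 0},
    {"offset": [-1,26,2.5],"turn": 0},
    {"offset": [-1,26,2.5],"turn": 0},
    {"offset": [-1,26,2.5],"turn": 0},
    {"offset": [-1,26,2.5],"turn": 0},
    {"offset": [-1,26,2.5],"turn": 0},
  ],
)

```text
t: 2.5
eef_pos: [0.4554, -0.3322, 0.3613]
ee_rot: [-3.141, 0.001, -0.02]
force: [0.3, 0.6, 0.8]
width: 0.0878
```

Run:
```python
from h import *
plan((.457,-.341,.26),-1)
f=grab_frame("scene"); w=cloud(f); hsv=cv2.cvtColor(f["frame"],cv2.COLOR_BGR2HSV)
o=cv2.inRange(hsv,(4,150,120),(18,255,255)); o[:265]=0;o[345:]=0;o[:,:345]=0;o[:,430:]=0
o=o.astype(bool)&(w[...,2]>.08); print(o.sum(),np.nanmedian(w[o],0), [ray(f,*p[::-1],.105)[:2].round(4) for p in [np.argwhere(o).mean(0)]])
c=f["frame"][200:360,330:450]; cv2.imwrite("pics/c2.png",cv2.resize(c,(450,600),interpolation=2))
```

```text
t 2.5 pos [ 0.4554 -0.3322  0.3613] rot [-1.7997e+02  4.0000e-02 -1.1700e+00] F [0.3 0.6 0.8] w 0.0878
offset cm [ 0.18  0.89 10.13] turn -0.2
89 [ 0.45281932 -0.34577375  0.09948356] [array([ 0.4487, -0.3478])]
```

View pics/c2.png

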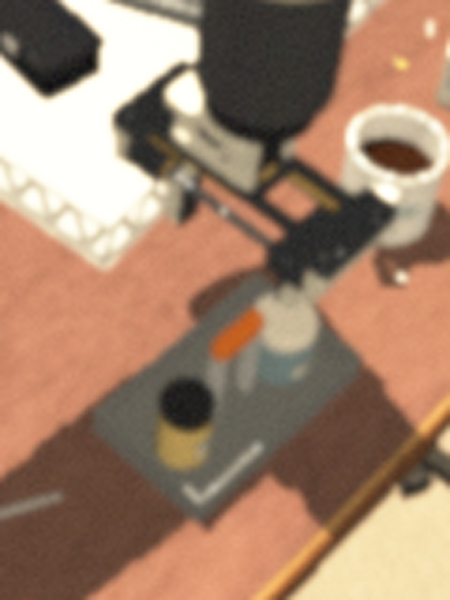

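Gripper hangs straight above the orange bar (crop (237,335)), jaws across it, clear of both jars and the mug. Descending.

Request:
send_rows(
  motion=[
    {"offset": [0,1,4],"turn": 0},
    {"offset": [0,1,7],"turn": 0},
    {"offset": [0,1,9],"turn": 0},
    {"offset": [0,1,10],"turn": 0},
    {"offset": [0,1,10.7],"turn": 0},
    {"offset": [0,1,10.7],"turn": 0},
    {"offset": [0,1,10.7],"turn": 0},
  ],
)

```text
t: 3.25
eef_pos: [0.4558, -0.3424, 0.2557]
ee_rot: [3.141, -0.001, -0.019]
force: [0.2, 0.7, 0.8]
width: 0.0879
```

Request:
send_rows(
  motion=[
    {"offset": [0,0,0],"turn": 0},
    {"offset": [0,0,0],"turn": 0},
    {"offset": [0,0,0],"turn": 0},
    {"offset": [0,0,0],"turn": 0},
    {"offset": [0,0,0],"turn": 0},
    {"offset": [0,0,0],"turn": 0},
    {"offset": [0,0,0],"turn": 0},
    {"offset": [0,0,0],"turn": 0},
  ],
  hand=-1,
  squeeze=25,
)

```text
t: 4.05
eef_pos: [0.4552, -0.3426, 0.2546]
ee_rot: [3.142, 0.0, -0.02]
force: [0.3, 1.2, 0.4]
width: 0.0292
```

```bash
python3 -c "
from h import *
plan((.457,-.341,.4),-1)"
```

```text
t 4.05 pos [ 0.4552 -0.3426  0.2546] rot [180.     0.    -1.13] F [0.3 1.2 0.4] w 0.0292
offset cm [  0.17  -0.16 -14.54] turn -0.1
```

Request:
send_rows(
  motion=[
    {"offset": [0,0,0],"turn": 0},
    {"offset": [0,0,0],"turn": 0},
    {"offset": [0,0,0],"turn": 0},
    {"offset": [0,0,0],"turn": 0},
    {"offset": [0,0,0],"turn": 0},
    {"offset": [0,0,0],"turn": 0},
  ],
)

```text
t: 4.65
eef_pos: [0.4552, -0.3426, 0.2545]
ee_rot: [-3.141, 0.0, -0.02]
force: [0.1, -0.8, -2.2]
width: 0.0141
```

Request:
send_rows(
  motion=[
    {"offset": [0,0,-0.5],"turn": 0},
    {"offset": [0,0,-1.2],"turn": 0},
    {"offset": [0,0,-2],"turn": 0},
    {"offset": [0,0,-3],"turn": 0},
    {"offset": [0,0,-4],"turn": 0},
    {"offset": [0,0,-5],"turn": 0},
    {"offset": [0,0,-6],"turn": 0},
    {"offset": [0,0,-6.5],"turn": 0},
  ],
)

```text
t: 5.45
eef_pos: [0.4555, -0.3427, 0.3212]
ee_rot: [3.141, -0.002, -0.02]
force: [-0.5, 0.3, -5.8]
width: 0.014
```

```bash
python3 -c "
from h import *
plan((.46,0,.40),10);plan((.355,.262,.30),29)"
```

```text
t 5.45 pos [ 0.4555 -0.3427  0.3212] rot [ 1.7996e+02 -9.0000e-02 -1.1200e+00] F [-0.5  0.3 -5.8] w 0.014
offset cm [ -0.21 -34.27  -7.9 ] turn -11.1
t 5.45 pos [ 0.4555 -0.3427  0.3212] rot [ 1.7996e+02 -9.0000e-02 -1.1200e+00] F [-0.5  0.3 -5.8] w 0.014
offset cm [-11.23 -60.26   2.06] turn -30.1
```

Held (14 mm, about 5.8 N). Carrying it smoothly.

Request:
send_rows(
  motion=[
    {"offset": [0,-0.5,-0.5],"turn": 0},
    {"offset": [0,-1.5,-1],"turn": 0},
    {"offset": [0,-3,-1.5],"turn": -1},
    {"offset": [0,-5,-2],"turn": -2},
    {"offset": [0,-7.5,-2.5],"turn": -3},
    {"offset": [0,-10,-3],"turn": -4},
    {"offset": [0,-12.5,-3.5],"turn": -5},
    {"offset": [0,-15,-4],"turn": -6},
  ],
)

```text
t: 6.25
eef_pos: [0.4577, -0.1907, 0.3599]
ee_rot: [-3.141, 0.0, 0.087]
force: [0.3, -0.1, -4.4]
width: 0.0136
```

Request:
send_rows(
  motion=[
    {"offset": [0,-2.5,0],"turn": -1},
    {"offset": [0,-5,0],"turn": -2},
    {"offset": [0,-7.5,0],"turn": -3},
    {"offset": [0,-10,0],"turn": -4},
    {"offset": [0,-12.5,0],"turn": -5},
    {"offset": [0,-15,0],"turn": -6},
    {"offset": [0,-17.5,0],"turn": -7},
    {"offset": [0,-20,0],"turn": -8},
  ],
)

```text
t: 7.05
eef_pos: [0.4402, 0.0083, 0.3598]
ee_rot: [-3.141, -0.0, 0.227]
force: [0.4, 0.4, -4.6]
width: 0.0135
```

```bash
python3 -c "
from h import *
plan((.34,.253,.30),29)"
```

```text
t 7.05 pos [0.4402 0.0083 0.3598] rot [-1.7998e+02 -1.0000e-02  1.3000e+01] F [ 0.4  0.4 -4.6] w 0.0135
offset cm [ -4.26 -26.1    5.99] turn -16.0
```

Request:
send_rows(
  motion=[
    {"offset": [-0.3,-2.5,0],"turn": -1},
    {"offset": [-0.6,-5,0],"turn": -2},
    {"offset": [-0.9,-7.5,0],"turn": -4},
    {"offset": [-1.2,-10,0],"turn": -6},
    {"offset": [-1.5,-12.5,0],"turn": -8},
    {"offset": [-1.8,-15,0],"turn": -10},
    {"offset": [-2,-17.5,0.5],"turn": -12},
    {"offset": [-2.2,-20,1],"turn": -13},
  ],
)

```text
t: 7.85
eef_pos: [0.3738, 0.1979, 0.3499]
ee_rot: [-3.141, -0.001, 0.455]
force: [1.1, 0.2, -5.1]
width: 0.0139
```

Request:
send_rows(
  motion=[
    {"offset": [0,-2,0.7],"turn": -1},
    {"offset": [0,-3.5,1.5],"turn": -2},
    {"offset": [0,-4.7,2.2],"turn": -3},
    {"offset": [0,-5.5,3],"turn": -3},
    {"offset": [0,-6,3.5],"turn": -3},
    {"offset": [0,-6.2,4],"turn": -3},
    {"offset": [0,-6.2,4],"turn": -3},
    {"offset": [0,-6.2,4],"turn": -3},
  ],
)

```text
t: 8.65
eef_pos: [0.3484, 0.2522, 0.3097]
ee_rot: [3.141, 0.0, 0.503]
force: [0.1, 0.8, -5.5]
width: 0.014
```

```bash
cat > look.py <<'E'
from h import *
import sys,pickle
plan((.353,.261,.275),29)
ims=[]
for n,b in(("top",(170,160,310,300)),("scene",(190,125,310,245))):
    f=grab_frame(n); w=cloud(f); pickle.dump(f,open(n+sys.argv[1]+".pkl","wb"))
    ims.append(cv2.resize(f["frame"][b[1]:b[3],b[0]:b[2]],(400,400),interpolation=2))
    hsv=cv2.cvtColor(f["frame"],cv2.COLOR_BGR2HSV)
    m=cv2.inRange(hsv,(100,120,60),(125,255,255)).astype(bool)&(w[...,2]>.118)&(w[...,2]<.135)
    q=(w[m][:,:2]*1000).astype(np.float32); print(n,"hood",m.sum(),cv2.minAreaRect(q))
    o=cv2.inRange(hsv,(4,150,120),(18,255,255)).astype(bool)&(w[...,2]>.06)&(w[...,0]<.55)&(w[...,1]>.1); print("handle",o.sum(),np.nanmedian(w[o],0))
cv2.imwrite("pics/l%s.png"%sys.argv[1],np.hstack(ims))
E
python3 look.py 1
```

```text
t 8.65 pos [0.3484 0.2522 0.3097] rot [1.7998e+02 1.0000e-02 2.8840e+01] F [ 0.1  0.8 -5.5] w 0.014
offset cm [ 0.83 -0.55  3.47] turn -0.2
top hood 2325 ((578.7569580078125, 385.2055358886719), (162.5966796875, 131.67160034179688), 29.03402328491211)
handle 0 [nan nan nan]
scene hood 916 ((577.14013671875, 385.87420654296875), (175.2327423095703, 130.4872589111328), 28.911306381225586)
handle 3813 [0.36051624 1.56564629 0.24640857]
  return np.nanmean(a, axis, out=out, keepdims=keepdims)
```

View pics/l1.png

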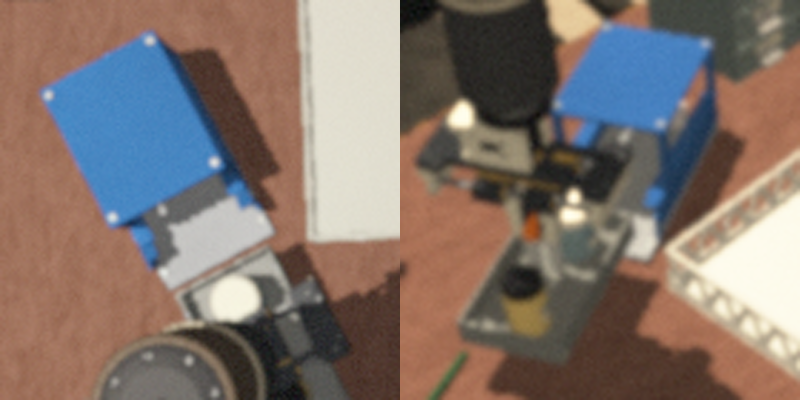

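Top: tray's lead end with white-lidded jar lies just ahead of the dock's grey plate (crop (178,293) to (277,250)); scene: both jars upright, tray level. Next I check the lateral offset by ray casting.

Run:
```python
from h import *
import pickle
f=pickle.load(open("top1.pkl","rb"))
a=np.radians(29); ey=np.array([-np.sin(a),np.cos(a)]); ex=np.array([np.cos(a),np.sin(a)])
g=lambda x,y,h:(lambda p:print((x,y),p[:2].round(4),"along",(p[:2]@ex).round(4),"lat",(p[:2]@ey).round(4)))(ray(f,170+x/400*140,160+y/400*140,h))
print("tray rim");[g(x,y,.089) for x,y in((178,293),(277,250))]
print("plate");[g(x,y,.008) for x,y in((168,290),(274,235))]
print("hood");[g(x,y,.127) for x,y in((150,40),(47,95),(214,162),(112,217))]
c=f["frame"][225:285,215:295]; cv2.imwrite("pics/c4.png",cv2.resize(c,(800,600),interpolation=2))
```

```text
tray rim
(178, 293) [0.4082 0.3418] along 0.5227 lat 0.1011
(277, 250) [0.4536 0.238 ] along 0.5121 lat -0.0117
plate
(168, 290) [0.409  0.3697] along 0.537 lat 0.125
(274, 235) [0.4708 0.2517] along 0.5338 lat -0.0081
hood
(150, 40) [0.6716 0.3697] along 0.7666 lat -0.0023
(47, 95) [0.6134 0.4756] along 0.7671 lat 0.1186
(214, 162) [0.5438 0.3   ] along 0.6211 lat -0.0013
(112, 217) [0.4867 0.404 ] along 0.6216 lat 0.1174
```

View pics/c4.png

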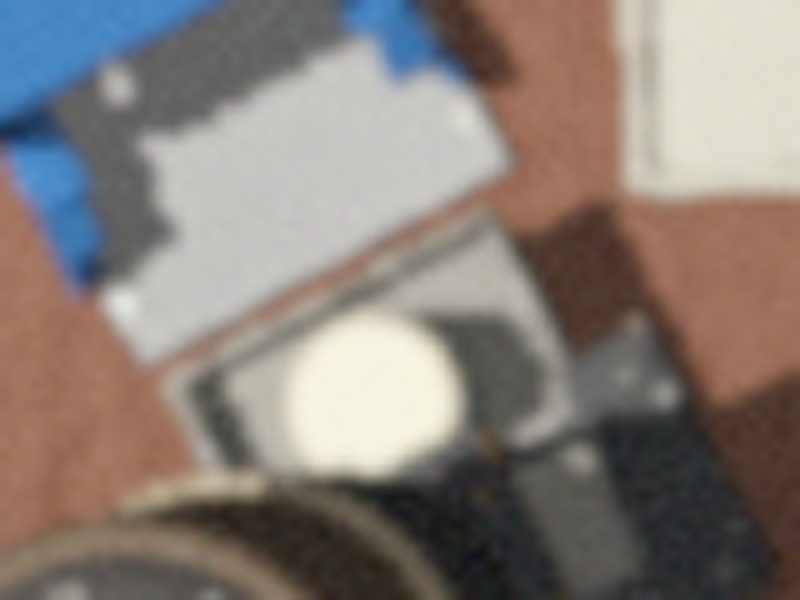

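Run:
```python
from h import *
import pickle
f=pickle.load(open("top1.pkl","rb"))
a=np.radians(29); ey=np.array([-np.sin(a),np.cos(a)]); ex=np.array([np.cos(a),np.sin(a)])
for n,h,P in(("tray",.089,((168,385),(487,215))),("plate",.008,((148,362),(512,160)))):
    q=[ray(f,215+x/10-.5,225+y/10-.5,h)[:2] for x,y in P]; m=(q[0]+q[1])/2; d=q[0]-q[1]
    print(n,m.round(4),"along",m@ex,"lat",m@ey,"len",np.hypot(*d),"yaw",np.degrees(np.arctan2(-d[0],d[1])))
p=get_state()["eef_pos"][:2]; print("tcp",p@ex,p@ey)
```

```text
tray [0.4324 0.2971] along 0.5222772682847945 lat 0.050224339411590824 len 0.1082778035712342 yaw 28.265498855604186
plate [0.444  0.3103] along 0.5387732121412555 lat 0.0561148497495787 len 0.1326670797219364 yaw 29.269046215111413
tcp 0.4270749334327687 0.05172292745058962
```

Request:
send_rows(
  motion=[
    {"offset": [0,-0.3,1],"turn": -0.3},
    {"offset": [0,-0.5,2],"turn": -0.5},
    {"offset": [0,-0.5,3],"turn": -0.5},
    {"offset": [0,-0.5,3.8],"turn": -0.5},
    {"offset": [0,-0.5,4.2],"turn": -0.5},
    {"offset": [0,-0.5,4.4],"turn": -0.5},
    {"offset": [0,-0.5,4.4],"turn": -0.5},
  ],
)

```text
t: 9.45
eef_pos: [0.3458, 0.2569, 0.2655]
ee_rot: [3.141, 0.0, 0.513]
force: [-0.4, 0.4, -4.5]
width: 0.0138
```

Request:
send_rows(
  motion=[
    {"offset": [0.5,0,0],"turn": 0},
    {"offset": [1.2,0,0],"turn": 0},
    {"offset": [2,0,0],"turn": 0},
    {"offset": [2.8,0,0],"turn": 0},
    {"offset": [3.4,0,0],"turn": 0},
    {"offset": [3.8,0,0],"turn": 0},
    {"offset": [4,0,0],"turn": 0},
    {"offset": [4,0,0],"turn": 0},
  ],
)

```text
t: 10.25
eef_pos: [0.3808, 0.2765, 0.2656]
ee_rot: [3.141, 0.0, 0.512]
force: [-0.1, 0.1, -3.9]
width: 0.0138
```

```bash
cat > st.py <<'E'
from h import *
a=np.radians(29); ey=np.array([-np.sin(a),np.cos(a)]); ex=np.array([np.cos(a),np.sin(a)])
s=get_state(); p=s["eef_pos"]; F=s["force"]; print("t",s["t"],"dock x",p[:2]@ex-.6515,"lat",p[:2]@ey-.0565,"z",p[2],"yaw",np.degrees(s["ee_rot"][2]),"F along,lat,z",F[:2]@ex,F[:2]@ey,F[2],"M",s["moment"].round(2),"w",s["width"])
E
python3 st.py
```

```text
t 10.25 dock x -0.18439517925655402 lat 0.0007452086499343188 z 0.2655524995253986 yaw 29.354013517646287 F along,lat,z -0.06066010926824469 0.11239391112697439 -3.864078397670326 M [-0.02  0.03  0.01] w 0.01382827763561125
```

Request:
send_rows(
  motion=[
    {"offset": [0.5,0,0],"turn": 0},
    {"offset": [1,0,0],"turn": 0},
    {"offset": [1.5,0,0],"turn": 0},
    {"offset": [2,0,0],"turn": 0},
    {"offset": [2.5,0,0],"turn": 0},
    {"offset": [3,0,0],"turn": 0},
    {"offset": [3.5,0,0],"turn": 0},
    {"offset": [4,0,0],"turn": 0},
  ],
)

```text
t: 11.05
eef_pos: [0.4159, 0.2963, 0.2656]
ee_rot: [3.142, 0.0, 0.513]
force: [-0.7, -0.0, -5.6]
width: 0.0135
```

```bash
python3 st.py; python3 look.py 2 2>&1 | grep hood
```

```text
t 11.05 dock x -0.1441137484238214 lat 0.0010281426464846463 z 0.2656172447358849 yaw 29.365254443265286 F along,lat,z -0.6550857444916278 0.3134107576723619 -5.558646755153514 M [-0.02 -0.03  0.05] w 0.013495226550207382
top hood 2320 ((579.0340576171875, 385.8694152832031), (163.48658752441406, 132.69256591796875), 29.17442512512207)
scene hood 812 ((577.3827514648438, 382.78564453125), (167.1526336669922, 131.06407165527344), 32.20461654663086)
```

View pics/l2.png

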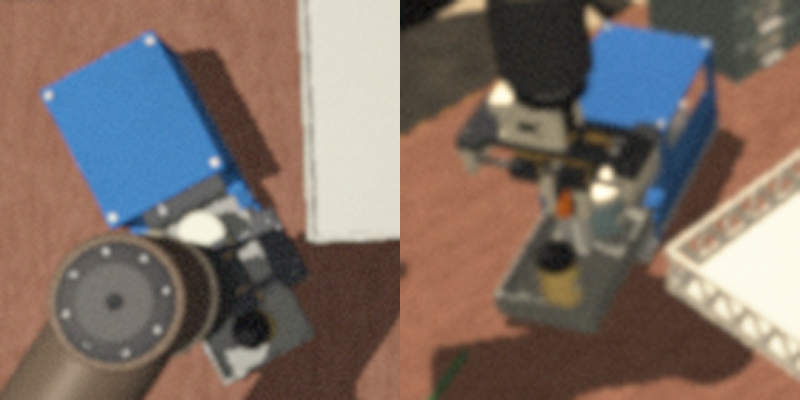

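Tray's lead end is inside the mouth, jars upright, hood unmoved, forces under 1 N. Continuing.

Request:
send_rows(
  motion=[
    {"offset": [0.5,0,0],"turn": 0},
    {"offset": [1,0,0],"turn": 0},
    {"offset": [1.5,0,0],"turn": 0},
    {"offset": [2,0,0],"turn": 0},
    {"offset": [2.5,0,0],"turn": 0},
    {"offset": [3,0,0],"turn": 0},
    {"offset": [3.5,0,0],"turn": 0},
    {"offset": [4,0,0],"turn": 0},
  ],
)

```text
t: 11.95
eef_pos: [0.4507, 0.3159, 0.2656]
ee_rot: [3.142, 0.0, 0.513]
force: [-1.1, -0.1, -5.2]
width: 0.014
```

```bash
python3 st.py
```

```text
t 11.95 dock x -0.10410840317136683 lat 0.0013011862590767906 z 0.2656427278439465 yaw 29.36685697007857 F along,lat,z -1.0205051930808253 0.4770921314894249 -5.229194324710166 M [-0.08 -0.02 -0.06] w 0.014026267942776817
```

Request:
send_rows(
  motion=[
    {"offset": [0.5,0,0],"turn": 0},
    {"offset": [1,0.05,0],"turn": 0},
    {"offset": [1.5,0.05,0],"turn": 0},
    {"offset": [2,0.05,0],"turn": 0},
    {"offset": [2.5,0.05,0],"turn": 0},
    {"offset": [3,0.05,0],"turn": 0},
    {"offset": [3.4,0.05,0],"turn": 0},
    {"offset": [3.6,0.05,0],"turn": 0},
  ],
)

```text
t: 12.75
eef_pos: [0.4823, 0.3332, 0.2656]
ee_rot: [-3.142, -0.0, 0.513]
force: [-0.1, -0.5, -4.6]
width: 0.0137
```

Request:
send_rows(
  motion=[
    {"offset": [0,0,0.1],"turn": 0},
    {"offset": [0,0,0.2],"turn": 0},
    {"offset": [0,0,0.3],"turn": 0},
    {"offset": [0,0,0.3],"turn": 0},
  ],
)

```text
t: 13.15
eef_pos: [0.4818, 0.3329, 0.2626]
ee_rot: [3.142, 0.0, 0.513]
force: [-1.0, -0.4, -3.8]
width: 0.014
```

```bash
python3 st.py
```

```text
t 13.15 dock x -0.06869439734638338 lat 0.0010292604633770838 z 0.2626300318065212 yaw 29.375787522054615 F along,lat,z -1.0436888687822634 0.1754567748412263 -3.838601077354742 M [-0.09 -0.06  0.02] w 0.014047760556216959
```

Request:
send_rows(
  motion=[
    {"offset": [0,0,0.1],"turn": 0},
    {"offset": [0,0,0.1],"turn": 0},
    {"offset": [0,0,0.1],"turn": 0},
  ],
)

```text
t: 13.45
eef_pos: [0.4819, 0.3329, 0.2625]
ee_rot: [3.142, -0.0, 0.513]
force: [-4.1, -2.0, 6.6]
width: 0.0139
```

Request:
send_rows(
  motion=[
    {"offset": [0,0,0],"turn": 0},
    {"offset": [0,0,0],"turn": 0},
    {"offset": [0,0,0],"turn": 0},
    {"offset": [0,0,0],"turn": 0},
    {"offset": [0,0,0],"turn": 0},
    {"offset": [0,0,0],"turn": 0},
  ],
  hand=0.2,
)

```text
t: 14.05
eef_pos: [0.482, 0.333, 0.2616]
ee_rot: [3.142, -0.0, 0.513]
force: [-0.7, -0.3, -0.4]
width: 0.0514
```

Request:
send_rows(
  motion=[
    {"offset": [0,0,-1],"turn": 0},
    {"offset": [0,0,-2.5],"turn": 0},
    {"offset": [0,0,-4.5],"turn": 0},
    {"offset": [0,0,-7],"turn": 0},
    {"offset": [0,0,-9.5],"turn": 0},
    {"offset": [0,0,-11],"turn": 0},
    {"offset": [0,0,-12],"turn": 0},
    {"offset": [0,0,-12],"turn": 0},
  ],
)

```text
t: 14.85
eef_pos: [0.4821, 0.3331, 0.3835]
ee_rot: [-3.141, -0.003, 0.513]
force: [-0.1, -0.3, -0.3]
width: 0.0525
```

```bash
python3 st.py
```

```text
t 14.85 dock x -0.0683131733287875 lat 0.001095731715787883 z 0.38351540502431236 yaw 29.37924194710115 F along,lat,z -0.2887964267770879 -0.21975382670097088 -0.288368473535987 M [-0.01 -0.05  0.02] w 0.0524873585336098
```

Request:
send_rows(
  motion=[
    {"offset": [-2,0.1,0],"turn": 0},
    {"offset": [-5,0.1,0],"turn": 0},
    {"offset": [-8,0.1,0],"turn": 0},
    {"offset": [-11,0.1,0],"turn": 0},
    {"offset": [-12.5,0.1,0],"turn": 0},
    {"offset": [-13,0.1,0],"turn": 0},
    {"offset": [-13,0.1,0],"turn": 0},
  ],
)

```text
t: 15.55
eef_pos: [0.3691, 0.2685, 0.3818]
ee_rot: [-3.141, -0.0, 0.513]
force: [0.4, 0.8, -0.3]
width: 0.0526
```

```bash
python3 st.py; python3 look.py 3 2>&1 | grep -v Warn
```

```text
t 15.55 dock x -0.19852166624984163 lat -0.0006228291147424639 z 0.3817951385859458 yaw 29.409480240601653 F along,lat,z 0.7600241807736291 0.5187913870866347 -0.2846051699369416 M [-0.   -0.05  0.  ] w 0.05256045471558792
t 15.55 pos [0.3691 0.2685 0.3818] rot [-1.7999e+02 -3.0000e-02  2.9410e+01] F [ 0.4  0.8 -0.3] w 0.0526
offset cm [-1.77 -0.14 10.68] turn 0.4
top hood 2327 ((578.7249145507812, 385.7627258300781), (163.0507354736328, 132.39939880371094), 28.95747184753418)
handle 70 [0.48738668 0.33425603 0.10974321]
scene hood 611 ((576.3369750976562, 383.6923828125), (169.8149871826172, 128.17926025390625), 31.091339111328125)
handle 4173 [0.36334601 1.56555134 0.23276339]
```

View pics/l3.png

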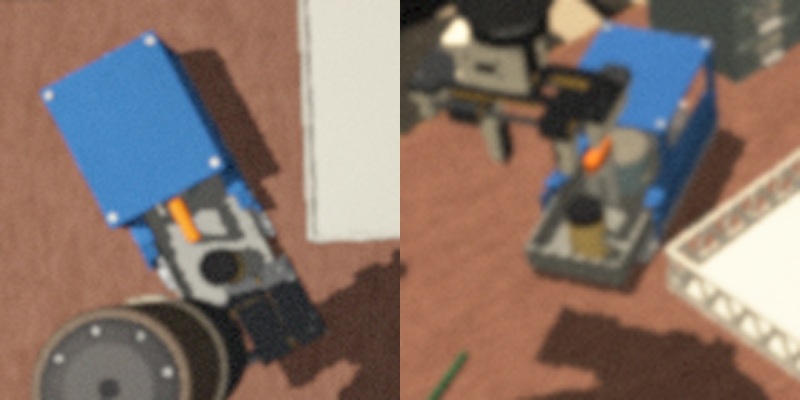

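Tray sits in the mouth with handle just outside the hood (top crop (182,220)), both jars upright; dock unmoved. Lowering the fingers behind the near end.

Request:
send_rows(
  motion=[
    {"offset": [0,0,4],"turn": 0},
    {"offset": [0,0,8],"turn": 0},
    {"offset": [0,0,12],"turn": 0},
    {"offset": [0,0,15],"turn": 0},
    {"offset": [0,0,17],"turn": 0},
    {"offset": [0,0,17.8],"turn": 0},
    {"offset": [0,0,17.8],"turn": 0},
    {"offset": [0,0,17.8],"turn": 0},
  ],
)

```text
t: 16.45
eef_pos: [0.3697, 0.2689, 0.2042]
ee_rot: [-3.142, -0.001, 0.513]
force: [-0.2, -0.1, 0.1]
width: 0.0525
```

Request:
send_rows(
  motion=[
    {"offset": [0.5,0,0],"turn": 0},
    {"offset": [1,0,0],"turn": 0},
    {"offset": [1.4,0,0],"turn": 0},
    {"offset": [1.7,0,0],"turn": 0},
    {"offset": [2,0,0],"turn": 0},
  ],
)

```text
t: 16.95
eef_pos: [0.3869, 0.2783, 0.2039]
ee_rot: [-3.141, -0.0, 0.512]
force: [-1.0, 0.5, -1.1]
width: 0.0524
```

```bash
python3 st.py
```

```text
t 16.95 dock x -0.17820379027844413 lat -0.0006795535517840137 z 0.2038517865457484 yaw 29.361804877995734 F along,lat,z -0.6185633599180709 0.9299488089692379 -1.0949077040861261 M [-0.06  0.   -0.03] w 0.05237689827258349
```

Request:
send_rows(
  motion=[
    {"offset": [0.3,0,0],"turn": 0},
    {"offset": [0.6,0,0],"turn": 0},
    {"offset": [0.9,0,0],"turn": 0},
    {"offset": [1.2,0,0],"turn": 0},
    {"offset": [1.5,0,0],"turn": 0},
    {"offset": [1.8,0,0],"turn": 0},
    {"offset": [2.1,0,0],"turn": 0},
    {"offset": [2.4,0,0],"turn": 0},
  ],
)

```text
t: 17.75
eef_pos: [0.4069, 0.2889, 0.2033]
ee_rot: [3.14, 0.003, 0.512]
force: [-4.9, -3.3, 4.1]
width: 0.0525
```

Request:
send_rows(
  motion=[
    {"offset": [0.2,0,0],"turn": 0},
    {"offset": [0.4,0,0],"turn": 0},
    {"offset": [0.6,0,0],"turn": 0},
    {"offset": [0.8,0,0],"turn": 0},
    {"offset": [1,0,0],"turn": 0},
    {"offset": [1.2,0,0],"turn": 0},
  ],
)

```text
t: 18.35
eef_pos: [0.4173, 0.2949, 0.2033]
ee_rot: [3.141, 0.003, 0.512]
force: [-4.7, -2.7, 3.9]
width: 0.0526
```

```bash
python3 st.py; python3 look.py 4 2>&1 | grep "top hood"
```

```text
t 18.35 dock x -0.14351460182596765 lat -0.0009120730719927653 z 0.20332063456647007 yaw 29.344795520002776 F along,lat,z -5.425049563986873 -0.12588292606151574 3.8934584822709155 M [-1.05  1.69  0.04] w 0.05255735124249736
top hood 2324 ((579.0674438476562, 385.79345703125), (163.4158172607422, 131.90426635742188), 29.20979881286621)
```

View pics/l4.png

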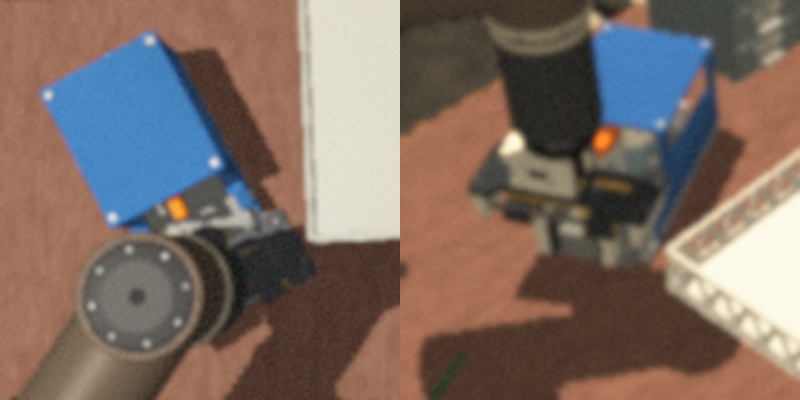

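Pushing steadily at about 5 N, dock not moving, handle entering under the hood. Now in small steps watching the force.

Request:
send_rows(
  motion=[
    {"offset": [0.2,0,-0.05],"turn": 0},
    {"offset": [0.4,0,-0.1],"turn": 0},
    {"offset": [0.6,0,-0.1],"turn": 0},
    {"offset": [0.8,0,-0.1],"turn": 0},
  ],
)

```text
t: 18.85
eef_pos: [0.4251, 0.2999, 0.2046]
ee_rot: [3.142, 0.0, 0.513]
force: [-1.9, -1.6, -1.4]
width: 0.0526
```

Request:
send_rows(
  motion=[
    {"offset": [0.15,0,0],"turn": 0},
    {"offset": [0.3,0,0],"turn": 0},
    {"offset": [0.45,0,0],"turn": 0},
  ],
)

```text
t: 19.15
eef_pos: [0.429, 0.302, 0.2046]
ee_rot: [3.142, 0.0, 0.513]
force: [-1.5, -0.7, -1.7]
width: 0.0526
```

Request:
send_rows(
  motion=[
    {"offset": [0.15,0,0],"turn": 0},
    {"offset": [0.3,0,0],"turn": 0},
    {"offset": [0.45,0,0],"turn": 0},
  ],
)

```text
t: 19.45
eef_pos: [0.4329, 0.3042, 0.2047]
ee_rot: [3.142, 0.0, 0.513]
force: [-2.1, -1.3, -2.1]
width: 0.0527
```

Request:
send_rows(
  motion=[
    {"offset": [0.15,0,0],"turn": 0},
    {"offset": [0.3,0,0],"turn": 0},
    {"offset": [0.45,0,0],"turn": 0},
  ],
)

```text
t: 19.75
eef_pos: [0.4368, 0.3064, 0.2047]
ee_rot: [3.142, 0.0, 0.513]
force: [-2.0, -0.9, -1.2]
width: 0.0522
```

Request:
send_rows(
  motion=[
    {"offset": [0.15,0,0],"turn": 0},
    {"offset": [0.3,0,0],"turn": 0},
    {"offset": [0.45,0,0],"turn": 0},
  ],
)

```text
t: 20.05
eef_pos: [0.4408, 0.3086, 0.2047]
ee_rot: [3.142, -0.0, 0.513]
force: [-1.9, -0.4, -1.4]
width: 0.0526
```

Request:
send_rows(
  motion=[
    {"offset": [0.15,0,0],"turn": 0},
    {"offset": [0.3,0,0],"turn": 0},
    {"offset": [0.45,0,0],"turn": 0},
  ],
)

```text
t: 20.35
eef_pos: [0.4447, 0.3108, 0.2047]
ee_rot: [3.142, 0.0, 0.513]
force: [-1.9, -0.5, -1.2]
width: 0.0523
```

Request:
send_rows(
  motion=[
    {"offset": [0.15,0,0],"turn": 0},
    {"offset": [0.3,0,0],"turn": 0},
    {"offset": [0.4,0,0],"turn": 0},
  ],
)

```text
t: 20.65
eef_pos: [0.4482, 0.3128, 0.2047]
ee_rot: [3.142, 0.0, 0.513]
force: [-1.7, -0.8, -1.1]
width: 0.0526
```

Request:
send_rows(
  motion=[
    {"offset": [0.1,0,0],"turn": 0},
    {"offset": [0.2,0,0],"turn": 0},
    {"offset": [0.3,0,0],"turn": 0},
  ],
)

```text
t: 20.95
eef_pos: [0.4507, 0.3142, 0.2047]
ee_rot: [3.142, 0.0, 0.513]
force: [-2.1, -2.1, -1.1]
width: 0.0525
```

```bash
python3 st.py; python3 look.py 5 2>&1 | grep "top hood"
```

```text
t 20.95 dock x -0.10503734867744563 lat -0.00019809482522665373 z 0.20468074380295181 yaw 29.36932652552782 F along,lat,z -2.849910057696567 -0.8572985970387264 -1.147054750085073 M [-0.55  0.94  0.01] w 0.05251742680753917
top hood 2119 ((578.7201538085938, 385.45428466796875), (161.99969482421875, 131.90313720703125), 28.76896858215332)
```

View pics/l5.png

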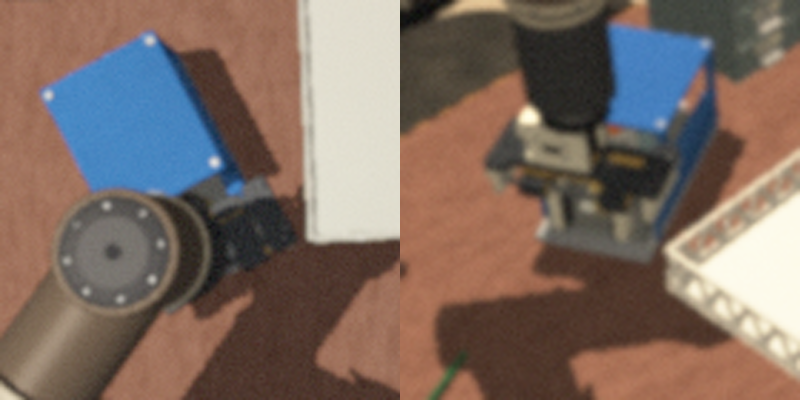

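Dock unmoved; fingers (scene crop (600,210)) still follow the tray. The force has begun to rise. Finer steps.

Request:
send_rows(
  motion=[
    {"offset": [0.1,0,0],"turn": 0},
    {"offset": [0.2,0,0],"turn": 0},
  ],
)

```text
t: 21.25
eef_pos: [0.4524, 0.3151, 0.2047]
ee_rot: [3.142, 0.0, 0.513]
force: [-3.0, -0.8, -0.0]
width: 0.0526
```

Request:
send_rows(
  motion=[
    {"offset": [0.1,0,0],"turn": 0},
    {"offset": [0.2,0,0],"turn": 0},
  ],
)

```text
t: 21.45
eef_pos: [0.453, 0.3155, 0.2046]
ee_rot: [3.141, 0.003, 0.512]
force: [-15.3, -2.1, 11.1]
width: 0.0527
```

```bash
python3 st.py
```

```text
t 21.45 dock x -0.1023381169549824 lat -0.00021234605123011258 z 0.20461687811089999 yaw 29.344710655704493 F along,lat,z -14.401762851214565 5.530102881955147 11.09821092398544 M [-0.94  5.44  0.09] w 0.05270176773892247
```

Request:
send_rows(
  motion=[
    {"offset": [-0.05,0,0],"turn": 0},
    {"offset": [-0.05,0,0],"turn": 0},
  ],
)

```text
t: 21.65
eef_pos: [0.4528, 0.3153, 0.2046]
ee_rot: [3.141, 0.002, 0.512]
force: [-9.5, -1.3, 5.3]
width: 0.0529
```

```bash
python3 st.py
python3 - <<'E'
from h import *
f=grab_frame("top"); w=cloud(f); hsv=cv2.cvtColor(f["frame"],cv2.COLOR_BGR2HSV)
m=cv2.inRange(hsv,(100,120,60),(125,255,255)).astype(bool)&(w[...,2]>.118)&(w[...,2]<.135)
print(cv2.minAreaRect((w[m][:,:2]*1000).astype(np.float32)))
g=grab_frame("scene")["frame"][125:245,200:310]; cv2.imwrite("pics/c6.png",cv2.resize(g,(660,600),interpolation=2))
E
```

```text
t 21.65 dock x -0.10258170204361716 lat -0.0002163526330232271 z 0.20460330313725977 yaw 29.35932565253673 F along,lat,z -8.939266878236854 3.51643453972118 5.3443461595710895 M [-0.84  3.31  0.05] w 0.052887812890543194
((579.013916015625, 385.83172607421875), (163.30374145507812, 132.7108612060547), 28.69078254699707)
```

View pics/c6.png

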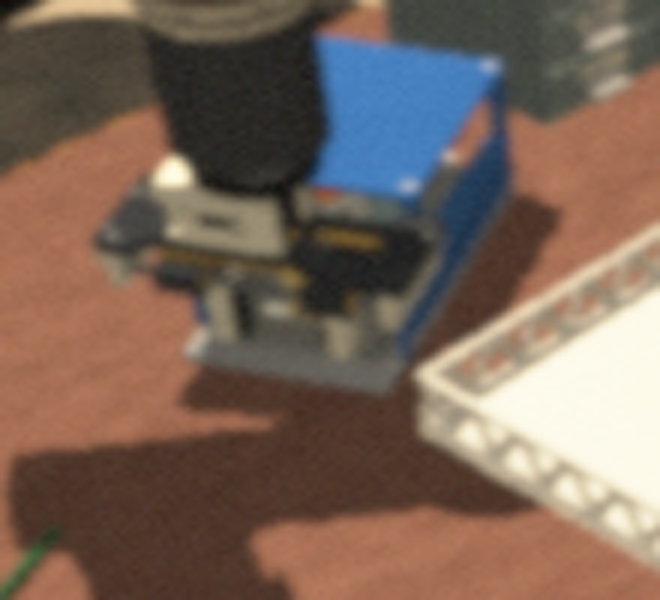

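The force is borne at the fingertips and rises stiffly near the nominal end of travel, with the dock unmoved: this looks like the stop. Backing off.

Request:
send_rows(
  motion=[
    {"offset": [-0.1,0,0],"turn": 0},
    {"offset": [-0.3,0,0],"turn": 0},
    {"offset": [-0.8,0,0],"turn": 0},
    {"offset": [-2,0,0],"turn": 0},
    {"offset": [-4,0,0],"turn": 0},
    {"offset": [-6,0,0],"turn": 0},
    {"offset": [-8,0,0],"turn": 0},
    {"offset": [-8,0,0],"turn": 0},
  ],
)

```text
t: 22.55
eef_pos: [0.3819, 0.2748, 0.2048]
ee_rot: [-3.142, 0.001, 0.513]
force: [0.2, -0.2, -0.3]
width: 0.0526
```

Request:
send_rows(
  motion=[
    {"offset": [-1,0,-3],"turn": 0},
    {"offset": [-1,2,-7],"turn": 0},
    {"offset": [-1,6,-11],"turn": 0},
    {"offset": [-1,10,-15],"turn": 0},
    {"offset": [-1,14,-18],"turn": 0},
    {"offset": [-1,18,-20],"turn": 0},
    {"offset": [-1,20,-20],"turn": 0},
    {"offset": [-1,20,-20],"turn": 0},
  ],
)

```text
t: 23.35
eef_pos: [0.4744, 0.0952, 0.406]
ee_rot: [3.141, -0.003, 0.509]
force: [-0.7, 0.4, -0.8]
width: 0.0524
```

```bash
python3 st.py
python3 - <<'E'
from h import *
import pickle
a=np.radians(29); ey=np.array([-np.sin(a),np.cos(a)]); ex=np.array([np.cos(a),np.sin(a)])
ims=[]
for n,b in(("top",(180,160,280,280)),("scene",(215,125,305,215))):
    f=grab_frame(n); pickle.dump(f,open(n+"7.pkl","wb")); w=cloud(f); hsv=cv2.cvtColor(f["frame"],cv2.COLOR_BGR2HSV)
    m=cv2.inRange(hsv,(100,120,60),(125,255,255)).astype(bool)&(w[...,2]>.118)&(w[...,2]<.135)
    print(n,cv2.minAreaRect((w[m][:,:2]*1000).astype(np.float32)))
    al=w[...,:2]@ex-.6515; la=w[...,:2]@ey-.0565
    k=(abs(la)<.052)&(al<-.06)&(al>-.16)
    for lo,hi in((.004,.015),(.03,.05),(.065,.095)):
        j=k&(w[...,2]>lo)&(w[...,2]<hi); print(n,lo,hi,j.sum(),np.percentile(al[j],[2,10,50,90,98]).round(4) if j.sum() else "")
    ims.append(cv2.resize(f["frame"][b[1]:b[3],b[0]:b[2]],(400,int(400*(b[3]-b[1])/(b[2]-b[0])))
      ,interpolation=2)[:400] if n=="scene" else cv2.resize(f["frame"][b[1]+20:b[3],b[0]:b[2]],(400,400),interpolation=2))
cv2.imwrite("pics/c7.png",np.hstack(ims))
E
```

```text
t 23.35 dock x -0.19044808419782655 lat -0.20320677075140012 z 0.40599657892824836 yaw 29.18834643026193 F along,lat,z -0.3991832976081126 0.7110972713430023 -0.7609392798223267 M [-0.06  0.02  0.03] w 0.05243298307829117
top ((578.9231567382812, 385.487060546875), (163.21107482910156, 132.0898895263672), 29.11461067199707)
top 0.004 0.015 248 [-0.1044 -0.1003 -0.0833 -0.0663 -0.0614]
top 0.03 0.05 62 [-0.0925 -0.0918 -0.0898 -0.0735 -0.0647]
top 0.065 0.095 54 [-0.0751 -0.0731 -0.0669 -0.0618 -0.0608]
scene ((567.04736328125, 400.44427490234375), (176.09243774414062, 104.1351547241211), 37.2215690612793)
scene 0.004 0.015 193 [-0.1317 -0.1188 -0.103  -0.0801 -0.0628]
scene 0.03 0.05 101 [-0.0992 -0.0968 -0.0912 -0.0697 -0.0614]
scene 0.065 0.095 55 [-0.0805 -0.0779 -0.07   -0.0626 -0.061 ]
```

View pics/c7.png

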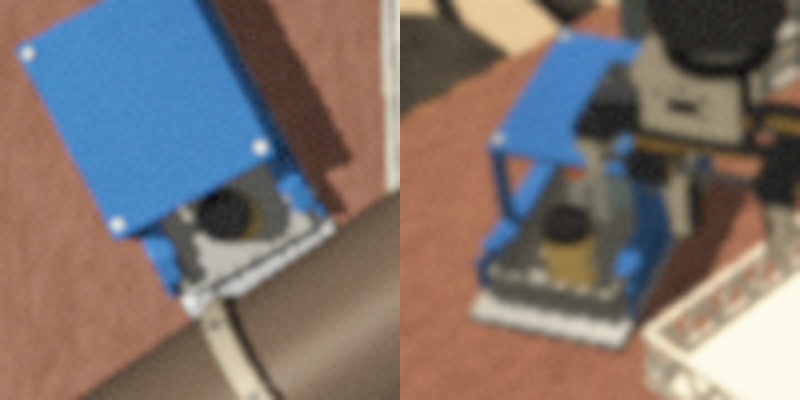

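Top: near end lies just inside the plate edge (crop (185,290) to (330,225)) with the rims under both lips. Scene: the cream jar is upright at (570,245) and the handle is under the hood. The near end is at dock x ≈ -92 to -95 mm, inside the stop's range. Handing in.

```bash
python3 -c "
from station import *
print(job_done())"
```

```text
the job is handed in; nothing more can be done
None
```

I carried the tray by its orange handle to the dock and slid it in under both lips. I let go with the handle still outside the hood, then pushed the near end on with the fingertips until it came up hard. The job was handed in with the robot touching nothing, about 23 s into the 69 s allowed.

**Last checks:**
- **Depth:** the tray's near end is at about dock x = -92 to -95 mm, inside the stop's -120 to -90 mm range. The push force was about 2–3 N while sliding, then rose sharply to a 14 N peak at the end of travel.
- **Dock:** it had not moved measurably. The top camera put the hood within 1 mm of where it started, though the 14 N peak touches the low end of the force at which the dock could slide. The scene camera's last hood reading disagreed, because the arm was hiding part of the hood.
- **Jars:** the cream jar is standing upright. The blue jar is hidden under the hood, so I could not check it at the end. It was upright when I let go of the handle.
- **Button:** I could not see it. That it is pressed in is inferred from the hard stop and the depth.
- **Mug, tape measure and black case:** none was touched as far as I saw, but I took no final picture of them.

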